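Stow the scoop and slide the cold pack into the sampling tray

TASK

The flat steel scoop has been left lying in the tray's big bay: take it out and lay it flat down in its own shaped pocket across the end of the tray, blade in the wide end, setting it down rather than dropping it. Then slide the cold pack along the worktop, without lifting it, through the open mouth and straight into the bay until it is fully home against the end wall. Do not disturb the other things on the counter, and let go of everything at the end.

Things in the scene. Friction and masses are not known exactly. Their poses are not given: they have to be found in the camera images.
- tray: White moulded tray fixed to the worktop, 22 mm high, 188 mm wide (its y). Origin: at worktop level in the centre of the big bay. The bay has no floor of its own (the worktop is its floor), is 130 mm wide (y from -65 to 65 mm), ends at an 8 mm thick wall at x = 70 mm and is open at x = -70 mm. Its sides are solid out to y = +-94 mm. Beyond the end wall the scoop pocket lies across the tray, along its y.
- bay_mouth (a point): Middle of the bay's open mouth, at worktop level, 70 mm along -x from the tray's origin; axes as the tray's. From the mouth two 22 mm high guide wings flare outwards, from y = +-65 mm here to y = +-80 mm at 28 mm outside (-x).
- pocket (a point): Centre of the scoop pocket, on its floor, 8 mm above the worktop; axes as the tray's. It is 172 mm long (y from -86 to 86 mm from here) and 14 mm deep. From y = -86 to -32 mm it is a slot 24 mm wide, for the handle; from -32 to 29 mm a well 76 mm wide, for fingers beside the handle; from 29 to 86 mm it is 46 mm wide, for the blade.
- pocket_blade (a point): Point on the pocket's floor above which the middle of the scoop's blade belongs, 57 mm along +y from the pocket's centre.
- scoop_mid (a point): Middle of the loose flat steel scoop (60 g, 165 mm long), half-way up, 4 mm above its underside; x points to the blade, z up. Handle: a bar 14 mm wide, 8 mm thick, x from -82 to 33 mm. Blade: 36 mm wide, 50 long, 5 thick, underside level with the handle's. It balances 9 mm towards the blade. It starts on the worktop in the bay, blade to the end wall, handle sticking out at the mouth.
- scoop_blade (a point): Middle of the scoop's blade, 57 mm along x from the scoop's middle and half-way up the blade.
- pack_mid (a point): Centre, half-way up, of the cold pack: a pale rigid slab 140 mm long (its x), 120 mm wide (y), 30 mm high, 0.35 to 0.7 kg, lying on the worktop outside the tray's mouth, too wide to grasp. It goes into the bay lengthwise; either end may lead. Fully home, its centre lies over the tray's origin and its rear face is level with the mouth.
- tube_rack: Bystander: white tube rack 100 x 200 mm, 55 mm high with some tubes standing up to 83 mm, origin under its centre. Leave alone.
- spray: Bystander: white bottle 60 mm across, 170 mm high, origin under its centre. Leave alone.
- logger: Bystander: black temperature logger 50 x 75 x 26 mm, origin under its centre. Leave alone.
Things that resemble listed ones, but are neither listed nor needed, are in the scene too. There is more than one size of the part that bears pack_mid; the job needs the larger. Of the things that look like the part that bears scoop_mid, take the one that is farthest from the robot's base at the start.

How it is judged:
By the outcome, as a careful person would: the job done as asked, in the order asked, and still so for the second after the job is handed in, with the robot touching nothing.
It also fails if it takes over 70 s, if anything falls off the work surface, if the arm or the gripper's body presses on something with over 40 N, if the wrist force passes 120 N, or if a joint passes its speed limit or range.

ROBOT

A 6-joint arm with a two-finger parallel gripper is mounted at the origin on the work surface. World frame = base frame: x ahead of the robot, y to its left, z up, the work surface at z = 0. Lengths are in mm, angles in rad, forces in N, time in s.
With the tool pointing down it reaches from about 350 to 875 mm from the base axis. Payload 4.2 kg.
Tool frame: the origin (TCP) lies midway between the tips of the shut fingers; the grasp point (between the pads) lies 19 mm behind it; z points along the fingers, y is the line along which they close (so a half turn about z gives the same grasp; the last joint's range is limited). The gripper opens to 87 mm and grips with 3 to 60 N. Pads are 19 mm wide; open, the fingers measure 117 mm over their backs; the gripper's body (75 mm by 190 mm) begins 51 mm behind the grasp point.
Start: joints at [-0.969, 0.385, 0.008, 0, -1.194, -0.259], TCP at [210.093, -588.609, 222.55] pointing down, gripper open.
Joint ranges: [-3.14, 3.14], [-1.21, 2.06], [-1.07, 1.41], [-3.16, 2.05], [-2.99, -0.16], [-3.1, 3.1]. Speed limits (rad/s): [2.79, 2.79, 3.14, 3.14, 3.14, 3.14].

INTERFACE

Orientations are given as a 3x3 rotation matrix whose columns are the frame's x, y, z axes.
In Python, from rig import arm gives the robot as it stands.
- The arm moves only by the tool carry_out, never from a script. Its argument "motion" is a list of rows, each a list of 4 numbers: the shift along the tool's x, y, z in mm, then the turn about the tool's z in rad. A call has exactly 8 rows; each row shifts and turns the commanded pose from where the row before left it, along the tool's axes as they then stand; what a row does not reach is not made up. A row lasts 1/10 s, in which the tool goes at most 50 mm and 8.59 degrees, less where a joint would pass 70% of its speed; a pose out of reach is approached as far as the arm can. A call with a gripper value outside its range is refused whole. "grip" is the opening, from 0 (shut) to 1 (fully open), set as the call begins (left out, the last holds). The fingers move at their own pace and stop on an object; "squeeze" is the grip in N (left out, the last holds). Time passes only in rows, so rows that do not move let the fingers close, or fill a call up. It gives the time, the measured TCP pose, the force, the opening and the grip force at its end, in the units of the state.
- arm.get_state(): the state, without advancing time (a new reading comes with each control period).
- arm.snapshot(name): name is "scene" or "top" or "wrist"; returns the picture (400x640x3 uint8, red, green, blue); there is no depth.
- arm.camera_model(name): a dict with "K" (3x3 intrinsics, pixels), "rvec" (rotation vector, rad) and "tvec" (3), from world to camera coordinates, as OpenCV has them. Camera axes: x right, y down, z forward; pixel columns grow to the right and rows downward; lengths in mm; the calibration is good to about 2 mm. A picture is of the moment at which its call begins: read the wrist's pose just before it. camera_model takes no time and is no camera call; for the wrist camera it gives the pose at the moment of the call.
- arm.sign_off(): hands the job in; it is judged then, once.
The state is a dict: "time": time; "joints": joint angles; "qd": joint speeds; "effort": joint torques, N m; "ee_pos": TCP position; "tcp_rot": TCP orientation; "force": force on the tool from outside, world axes, zero at the start; "ft_torque": the same for the moment, N m; "grip_width": finger opening in mm; "gripper_force": force on a finger pad.
Only numpy, scipy, OpenCV 4.12 (cv2) and the standard library are available. Lean on these libraries where they do the work, as an engineer would, in place of code of your own. Each camera call takes 0.05 s, during which the arm holds its last target. There are 200 camera calls.

## Working session

There is one attempt and no reset: what is moved stays moved. The work goes in short steps, Python scripts to look and compute and a tool call to move; the robot and the scene stay as the last step left them, time stands still between calls to the robot, and variables do not carry over. Pictures are saved under pics/ and viewed, at most 13 in all, crops included, and the job is handed in when it is done.

Besides the shell and the picture viewer there is one more tool, called after "Call:" as name(argument=value, ...) on one line, values as JSON. carry_out: Moves the arm, as the interface text tells. Its arguments: {"type":"object","properties":{"motion":{"type":"array"},"grip":{"type":"number"},"squeeze":{"type":"number"}},"required":["motion"]}

```bash
mkdir -p pics; ls
cat > h.py <<'E'
import numpy as np, cv2
from rig import arm
def save(cam,name,crop=None,scale=1):
    im=arm.snapshot(cam)[:,:,::-1]
    if crop: im=im[crop[1]:crop[3],crop[0]:crop[2]]
    if scale!=1: im=cv2.resize(im,None,fx=scale,fy=scale,interpolation=cv2.INTER_CUBIC)
    cv2.imwrite(f'pics/{name}.png',im)
def ray(m,pts,z):
    """pixels -> world points at height z"""
    K,R,t=np.array(m['K']),cv2.Rodrigues(np.array(m['rvec'],float))[0],np.array(m['tvec'],float).ravel()
    C=-R.T@t; p=np.atleast_2d(np.array(pts,float)); out=[]
    zs=np.broadcast_to(z,len(p))
    for q,zz in zip(p,zs):
        d=R.T@np.linalg.inv(K)@np.r_[q,1]; out.append(C+d*(zz-C[2])/d[2])
    return np.array(out)
def proj(m,P):
    return cv2.projectPoints(np.array(P,float).reshape(-1,1,3),np.array(m['rvec'],float),np.array(m['tvec'],float),np.array(m['K'],float),None)[0].reshape(-1,2)
E
python3 - <<'E'
from h import *
np.set_printoptions(precision=3,suppress=True)
save('top','top0',scale=1.25);save('scene','scene0',scale=1.25)
for c in('top','scene'):
    m=arm.camera_model(c);R=cv2.Rodrigues(np.array(m['rvec'],float))[0];print(c,m['K'],-R.T@np.array(m['tvec']).ravel())
s=arm.get_state();print(s['tcp_rot'],s['time'])
E
```

```text
pics
top [[437.385   0.    316.985]
 [  0.    437.385 200.604]
 [  0.      0.      1.   ]] [ 430.311    0.678 1451.017]
scene [[431.938   0.    316.108]
 [  0.    431.938 197.644]
 [  0.      0.      1.   ]] [1140.47   591.935  889.041]
[[-0.942 -0.336 -0.001]
 [-0.336  0.942  0.002]
 [ 0.     0.002 -1.   ]] 0.1
```

View pics/top0.png

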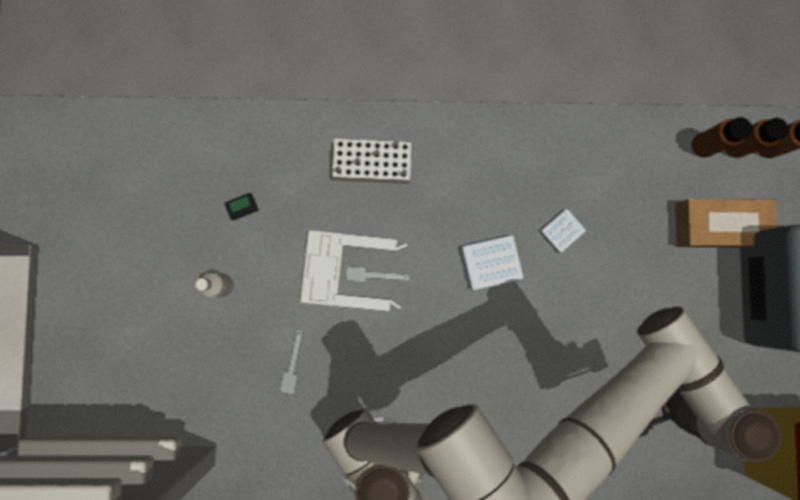

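View pics/scene0.png

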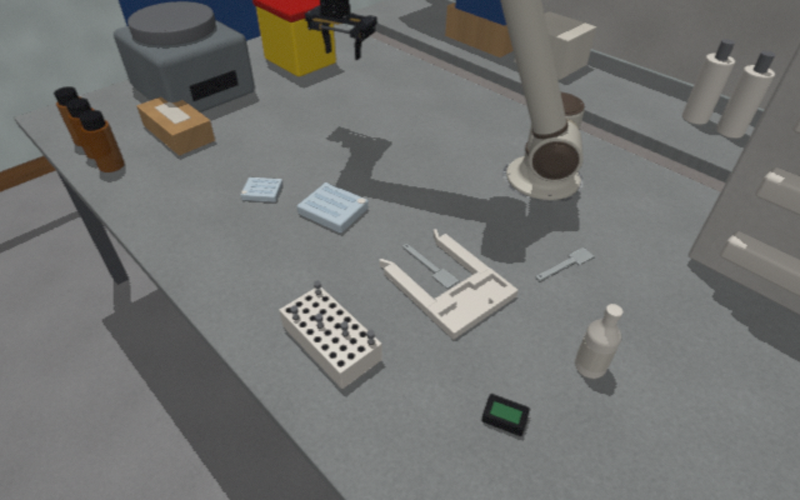

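The top view has +x up and +y left. The tray (centre at about 350,270 in the enlarged picture) opens to the right and the target scoop lies in its bay, blade at (357,273) and handle end at (408,278). The large pack is at (493,262). Decoys are the scoop at (290,365) and the small pack at (563,230).

Run:
```python
from h import *
np.set_printoptions(precision=1,suppress=True)
m=arm.camera_model('top')
pts=np.array([[309,231],[302,303],[398,240],[391,310],[348,273],[409,278],[461,243],[515,236],[523,281],[471,290],[290,365]])/1.25
print(ray(m,pts,[22,22,22,22,5,8,30,30,30,30,5]))
s=arm.get_state();m=arm.camera_model('wrist')
R=cv2.Rodrigues(np.array(m['rvec'],float))[0];C=-R.T@np.array(m['tvec']).ravel()
T=s['tcp_rot'];print(m['K'],'cam in tool',np.array(T).T@(C-s['ee_pos']));print((R@T))
```

```text
[[ 590.3  196.1   22. ]
 [ 402.5  211.1   22. ]
 [ 568.2  -37.2   22. ]
 [ 385.3  -19.8   22. ]
 [ 481.5   94.     5. ]
 [ 469.   -67.     8. ]
 [ 560.7 -202.    30. ]
 [ 580.1 -344.3   30. ]
 [ 462.2 -363.9   30. ]
 [ 438.1 -227.5   30. ]
 [ 241.5  241.8    5. ]]
[[318.1   0.  322.7]
 [  0.  318.1 198.7]
 [  0.    0.    1. ]] cam in tool [  78.9   -0.1 -163.1]
[[-0.   1.  -0. ]
 [-1.  -0.  -0.3]
 [-0.3  0.   1. ]]
```

Call:
carry_out(motion=[[0,0,0,-0.144],[0,0,0,-0.144],[0,0,0,-0.144],[0,0,0,-0.144],[0,0,0,-0.144],[0,0,0,-0.144],[0,0,0,-0.144],[0,0,0,-0.144]])

```text
time: 0.9
ee_pos: [210.0, -588.3, 221.9]
tcp_rot: [[-0.07, -0.998, -0.001], [-0.998, 0.07, 0.001], [-0.001, 0.001, -1.0]]
force: [-0.7, -0.6, 0.2]
grip_width: 86.7
gripper_force: 0.0
```

Call:
carry_out(motion=[[-38.5,-13.6,-1.7,0],[-38.5,-13.6,-1.7,0],[-38.5,-13.6,-1.7,0],[-38.5,-13.6,-1.7,0],[-38.5,-13.6,-1.7,0],[-38.5,-13.6,-1.7,0],[-38.5,-13.6,-1.7,0],[-38.5,-13.6,-1.7,0]])

```text
time: 1.7
ee_pos: [342.1, -288.1, 236.0]
tcp_rot: [[-0.076, -0.997, -0.0], [-0.997, 0.076, 0.0], [-0.0, 0.0, -1.0]]
force: [1.0, -0.1, 0.9]
grip_width: 87.1
gripper_force: 0.0
```

Call:
carry_out(motion=[[-38.5,-13.6,-1.7,0],[-38.5,-13.6,-1.7,0],[-38.5,-13.6,-1.7,0],[-38.5,-13.6,-1.7,0],[-38.5,-13.6,-1.7,0],[-38.5,-13.6,-1.7,0],[-38.5,-13.6,-1.7,0],[-38.5,-13.6,-1.7,0]])

```text
time: 2.5
ee_pos: [473.9, 10.8, 249.6]
tcp_rot: [[-0.076, -0.997, -0.0], [-0.997, 0.076, 0.0], [0.0, 0.0, -1.0]]
force: [1.3, -0.9, -0.6]
grip_width: 87.0
gripper_force: 0.0
```

Run:
```python
from h import *
np.set_printoptions(precision=4,suppress=True)
s=arm.get_state();print(s['ee_pos'],s['tcp_rot'],s['time'],s['joints'],np.abs(s['qd']).max())
m=arm.camera_model('wrist');np.save('w1.npy',m)
im=arm.snapshot('wrist')[:,:,::-1];cv2.imwrite('w1raw.png',im)
cv2.imwrite('pics/w1.png',cv2.resize(im,(800,500),interpolation=cv2.INTER_CUBIC))
```

```text
[473.8792  10.7877 249.6368] [[-0.0755 -0.9971 -0.0004]
 [-0.9971  0.0755  0.    ]
 [ 0.      0.0004 -1.    ]] 2.5 [ 0.3665  0.1042 -0.3011 -0.0002 -1.1659 -0.442 ] 0.6759647067589953
```

View pics/w1.png

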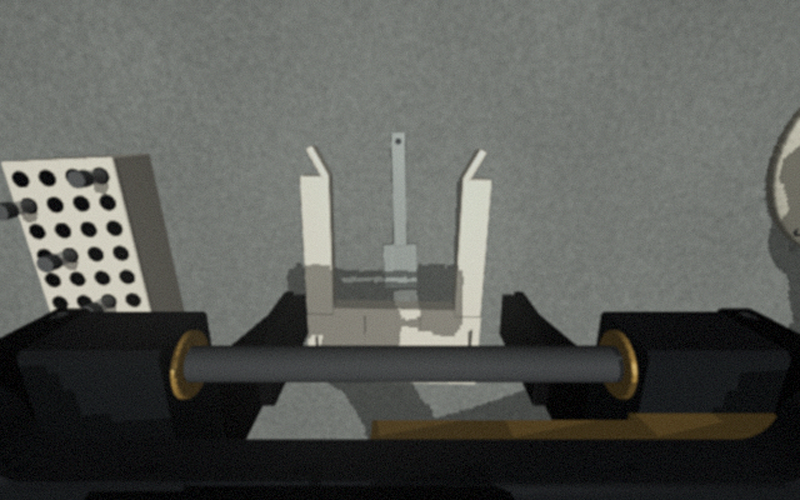

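The wrist view shows the bay with mouth wall ends at (301..331,177) and (463..491,180). The scoop handle end is at (398,133), the blade shoulder at (384..416,246), and the end-wall inner edge is at row ~306.

Run:
```python
from h import *
np.set_printoptions(precision=1,suppress=True)
m=np.load('w1.npy',allow_pickle=True).item()
n=['mouthLout','mouthLin','mouthRin','mouthRout','wingL','wingR','hend','hjunc L','hjunc R','bladeL','bladeR']
p=np.array([[301,177],[329,177],[463,181],[491,181],[310,148],[483,151],[398,133],[393,244],[406,244],[384,246],[416,246]])/1.25
P=ray(m,p,[22]*6+[8,8,8,5,5])
for a,b in zip(n,P): print(a,b)
im=cv2.imread('w1raw.png')
c=cv2.resize(im[95:315,220:410],None,fx=3,fy=3,interpolation=cv2.INTER_CUBIC)[:600]
c=cv2.convertScaleAbs(c,alpha=1.4)
cv2.imwrite('pics/w1c.png',c)
# top camera zoom, for tray + pack
t=arm.snapshot('top')[:,:,::-1];cv2.imwrite('t1raw.png',t)
```

```text
mouthLout [571.6 -30.3  22. ]
mouthLin [544.4 -28.2  22. ]
mouthRin [414.4 -14.3  22. ]
mouthRout [387.1 -12.2  22. ]
wingL [558.9 -56.8  22. ]
wingR [394.4 -41.4  22. ]
hend [474.3 -63.9   8. ]
hjunc L [488.6  48.3   8. ]
hjunc R [474.9  49.4   8. ]
bladeL [498.6  50.7   5. ]
bladeR [464.4  53.3   5. ]
```

View pics/w1c.png

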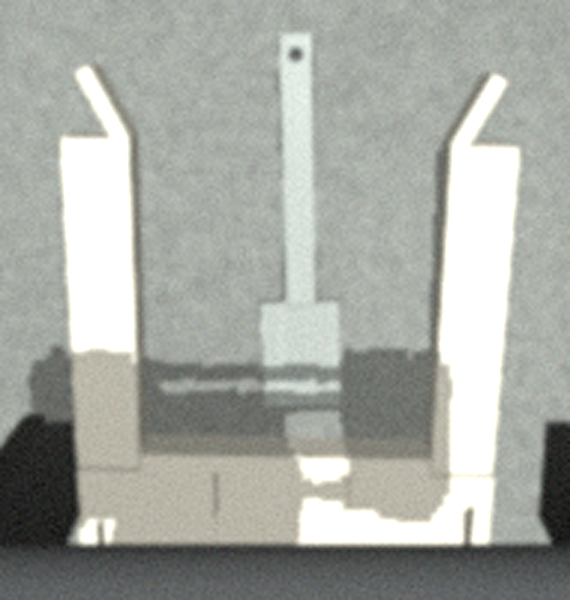

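```bash
cat >> h.py <<'E'
from scipy.optimize import least_squares
def fit(obs,x0):
    """obs: list of (model, pixels, local pts); pose x,y,theta"""
    def f(p):
        c,s=np.cos(p[2]),np.sin(p[2]);r=[]
        for m,px,L in obs:
            L=np.array(L,float);W=np.c_[p[0]+c*L[:,0]-s*L[:,1],p[1]+s*L[:,0]+c*L[:,1],L[:,2]]
            r.append((proj(m,W)-np.array(px)).ravel())
        return np.concatenate(r)
    q=least_squares(f,x0,loss='soft_l1');return q.x,f(q.x).reshape(-1,2)
E
python3 - <<'E'
from h import *
np.set_printoptions(precision=2,suppress=True)
w=np.load('w1.npy',allow_pickle=True).item();t=arm.camera_model('top')
cr=lambda a:(np.array(a,float)+.5)/3-.5+[220,95]
trayw=(w,cr([[61,137],[124,137],[452,146],[519,146],[140,455],[433,458]]),[[-70,-94,22],[-70,-65,22],[-70,65,22],[-70,94,22],[70,-65,22],[70,65,22]])
tp=np.array([[309,231],[302,303],[398,240],[391,310]])/1.25
trayt=(t,tp,[[164,-94,22],[164,94,22],[-70,-94,22],[-70,94,22]])
sc=(w,cr([[280,33],[311,33],[288,303],[314,303],[261,304],[340,304]]),[[-82,-7,8],[-82,7,8],[33,-7,8],[33,7,8],[32,-18,5],[32,18,5]])
for n,o,x0 in[('tray w',[trayw],[485,50,1.47]),('tray t',[trayt],[485,50,1.47]),('scoop',[sc],[475,14,1.5])]:
    p,r=fit(o,x0);print(n,p,np.rad2deg(p[2]));print(r.T)
E
```

```text
tray w [486.56  46.72   1.48] 84.53152899158891
[[-0.96  1.92 -0.66  0.76  0.33 -0.74]
 [ 0.07  0.52 -0.48 -0.03 -0.37  0.25]]
tray t [482.54  40.71   1.49] 85.10248121514522
[[ 0.01 -0.33 -0.04  0.37]
 [ 0.04 -0.13 -0.6   0.74]]
scoop [479.5   17.33   1.51] 86.47469842754619
[[-0.54  0.59 -1.08  0.81 -0.28  0.35]
 [ 0.35  0.16  0.61  0.45 -0.96 -1.36]]
```

Call:
carry_out(motion=[[-4,-1.2,27.5,-0.014],[-4,-1.2,27.5,0],[-4,-1.2,27.5,0],[-4,-1.2,27.5,0],[0,0,0,0],[0,0,0,0],[0,0,0,0],[0,0,0,0]], grip=0.5)

```text
time: 3.4
ee_pos: [480.5, 24.8, 141.3]
tcp_rot: [[-0.062, -0.998, 0.003], [-0.998, 0.062, 0.001], [-0.001, -0.003, -1.0]]
force: [0.1, 0.1, 1.2]
grip_width: 44.1
gripper_force: 0.0
```

Run:
```python
from h import *
np.set_printoptions(precision=4,suppress=True)
s=arm.get_state();print(s['ee_pos'],s['tcp_rot'],s['time'],s['joints'],np.abs(s['qd']).max())
m=arm.camera_model('wrist');np.save('w2.npy',m)
im=arm.snapshot('wrist')[:,:,::-1];cv2.imwrite('w2raw.png',im)
cv2.imwrite('pics/w2.png',cv2.convertScaleAbs(cv2.resize(im[:260,130:510],None,fx=2.1,fy=2.1,interpolation=cv2.INTER_CUBIC),alpha=1.3))
```

```text
[480.539   24.8203 141.2804] [[-0.0621 -0.9981  0.003 ]
 [-0.9981  0.0621  0.001 ]
 [-0.0012 -0.0029 -1.    ]] 3.4 [ 0.3903  0.2212 -0.4552  0.0003 -0.8913 -0.4526] 0.006649909796789921
```

View pics/w2.png

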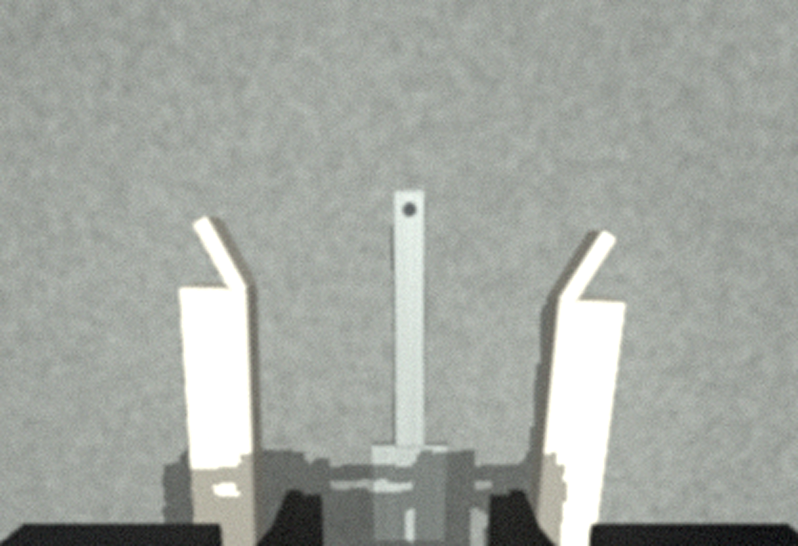

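Close view: handle end at (394..424,191), blade shoulder at (371..447,446), and tray mouth corners at (179,288), (246,288), (560,301) and (625,303).

Run:
```python
from h import *
np.set_printoptions(precision=2,suppress=True)
w=np.load('w2.npy',allow_pickle=True).item()
cr=lambda a:(np.array(a,float)+.5)/2.1-.5+[130,0]
tr=(w,cr([[179,288],[243,288],[560,300],[625,303]]),[[-70,-94,22],[-70,-65,22],[-70,65,22],[-70,94,22]])
sc=(w,cr([[394,191],[424,191],[395,446],[424,446],[371,447],[447,447]]),[[-82,-7,8],[-82,7,8],[33,-7,8],[33,7,8],[32,-18,5],[32,18,5]])
for n,o,x0 in[('tray',[tr],[485,50,1.47]),('scoop',[sc],[475,14,1.5])]:
    p,r=fit(o,x0);print(n,p,np.rad2deg(p[2]));print(r.T)
    if n=='scoop':
        g=p[:2]+9*np.r_[np.cos(p[2]),np.sin(p[2])];s=arm.get_state();print('grasp',g,'tool move',np.array(s['tcp_rot'])[:,:2].T@np.r_[g-s['ee_pos'][:2],0])
```

```text
tray [486.87  46.94   1.47] 84.4066073640648
[[-0.86  1.8  -1.23  0.67]
 [-0.52  0.64  0.1  -0.17]]
scoop [479.63  17.76   1.51] 86.52957433805877
[[-0.79  0.8  -0.3   0.06  0.13  0.09]
 [-0.05 -0.09  1.4   1.38 -1.02 -1.08]]
grasp [480.18  26.74] tool move [-1.93  0.29]
```

Call:
carry_out(motion=[[-1.9,0.3,30,0],[0,0,35,0],[0,0,35,0],[0,0,25,0],[0,0,11.5,0],[0,0,0,0],[0,0,0,0],[0,0,0,0]])

```text
time: 4.25
ee_pos: [480.4, 27.0, 4.4]
tcp_rot: [[-0.062, -0.998, 0.002], [-0.998, 0.062, 0.001], [-0.001, -0.002, -1.0]]
force: [0.3, -0.0, 0.6]
grip_width: 43.8
gripper_force: 0.0
```

Call:
carry_out(motion=[[0,0,1.2,0],[0,0,1.2,0],[0,0,0,0],[0,0,0,0],[0,0,0,0],[0,0,0,0],[0,0,0,0],[0,0,0,0]], grip=0, squeeze=25)

```text
time: 5.05
ee_pos: [479.5, 26.7, 0.9]
tcp_rot: [[-0.062, -0.998, 0.0], [-0.998, 0.062, -0.0], [0.0, -0.0, -1.0]]
force: [-0.8, 0.2, 1.0]
grip_width: 13.4
gripper_force: 25.0
```

Call:
carry_out(motion=[[0,0,-10,0],[0,0,-25,0],[0,0,-35,0],[0,0,-40,-0.12],[0,0,-35,-0.14],[0,0,-10,-0.14],[0,0,0,-0.14],[0,0,0,-0.14]])

```text
time: 5.85
ee_pos: [479.5, 26.7, 157.1]
tcp_rot: [[0.584, -0.812, 0.002], [-0.812, -0.584, 0.001], [0.0, -0.002, -1.0]]
force: [-0.6, 0.0, -0.4]
grip_width: 13.3
gripper_force: 25.0
```

Call:
carry_out(motion=[[0,0,0,-0.14],[0,0,0,-0.14],[0,0,0,-0.14],[0,0,0,-0.14],[0,0,0,-0.14],[0,0,0,-0.14],[0,0,0,-0.014],[0,0,0,0]])

```text
time: 6.65
ee_pos: [479.3, 26.6, 156.2]
tcp_rot: [[0.995, -0.101, 0.0], [-0.101, -0.995, 0.0], [0.0, -0.0, -1.0]]
force: [-1.0, -0.5, -0.4]
grip_width: 13.7
gripper_force: 25.0
```

Call:
carry_out(motion=[[0,-12,0,0],[0,-18,0,0],[0,-18,0,0],[0,-12,0,0],[0,0,0,0],[0,0,0,0],[0,0,0,0],[0,0,0,0]])

```text
time: 7.45
ee_pos: [485.3, 85.8, 155.9]
tcp_rot: [[0.995, -0.1, -0.0], [-0.1, -0.995, -0.0], [-0.0, 0.0, -1.0]]
force: [0.7, 0.4, -1.0]
grip_width: 13.6
gripper_force: 25.0
```

Run:
```python
from h import *
np.set_printoptions(precision=4,suppress=True)
s=arm.get_state();print(s['ee_pos'],s['tcp_rot'],s['time'],s['joints'],np.abs(s['qd']).max())
m=arm.camera_model('wrist');np.save('w3.npy',m)
im=arm.snapshot('wrist')[:,:,::-1];cv2.imwrite('w3raw.png',im)
cv2.imwrite('pics/w3.png',cv2.resize(im[:300,80:460],None,fx=2,fy=2,interpolation=cv2.INTER_CUBIC))
```

```text
[485.2752  85.8471 155.8527] [[ 0.995  -0.0996 -0.0002]
 [-0.0996 -0.995  -0.0001]
 [-0.0002  0.0001 -1.    ]] 7.45 [ 0.5053  0.2245 -0.4069 -0.     -0.9395  0.9658] 0.0011030546093318563
```

View pics/w3.png

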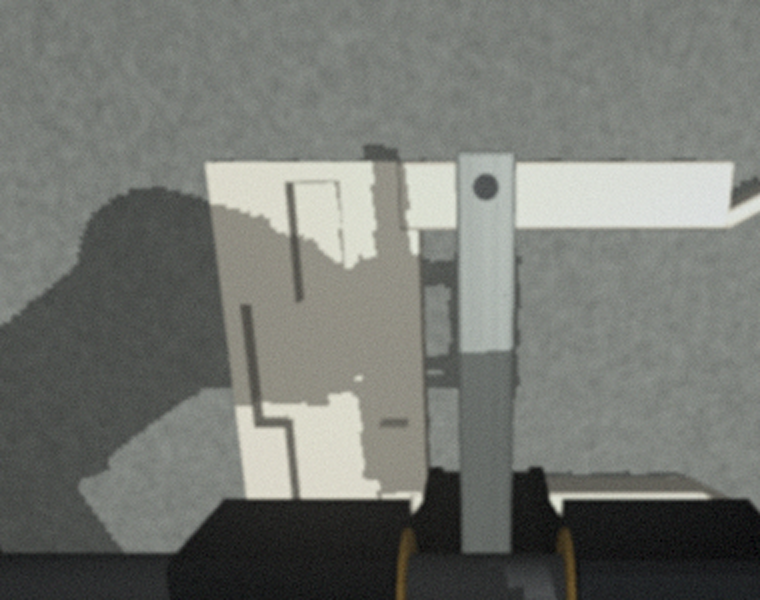

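The wrist view shows the pocket: slot end corners at (287,182) and (338,181), well corner at (242,306), blade steps at (255,421), (289,421), (382,420) and (408,420), and tray outer corner at (206,163). The scoop is held level.

Run:
```python
from h import *
np.set_printoptions(precision=2,suppress=True)
w=np.load('w3.npy',allow_pickle=True).item()
cr=lambda a:(np.array(a,float)+.5)/2-.5+[80,0]
px=cr([[206,163],[733,163],[420,229],[287,182],[338,181],[296,301],[242,306],[255,421],[289,421],[382,420],[408,420]])
def L(xp,xe): return np.array([[xe,-94],[-70,-94],[70,-65],[xp+12,-86],[xp-12,-86],[xp+12,-32],[xp+38,-32],[xp+38,29],[xp+23,29],[xp-23,29],[xp-38,29]],float)
def W(p):
    l=L(p[3],p[4]);c,s=np.cos(p[2]),np.sin(p[2])
    return np.c_[p[0]+c*l[:,0]-s*l[:,1],p[1]+s*l[:,0]+c*l[:,1],np.full(len(l),22)]
f=lambda p:(proj(w,W(p))-px).ravel()
q=least_squares(f,[487,47,1.473,118,164],loss='soft_l1');p=q.x
print(p,np.rad2deg(p[2]));print(f(p).reshape(-1,2).T)
c,s_=np.cos(p[2]),np.sin(p[2])
pc=p[:2]+p[3]*np.r_[c,s_];print('pocket',pc)
# held scoop: handle end corners & hole, unknown height ~ TCPz-1+8
s=arm.get_state();T=np.array(s['tcp_rot']);z=s['ee_pos'][2]-.9+8
h=ray(w,cr([[459,152],[515,152],[462,553],[511,553]]),z)
print('handle in tool',(T.T@(h-s['ee_pos']).T).T)
tgt=pc+9*np.r_[-s_,c];print('tcp target',tgt,'tool move',T[:,:2].T@np.r_[tgt-s['ee_pos'][:2],0],'phi now',np.rad2deg(np.arctan2(T[1,0],T[0,0]))%360,'scoop should',np.rad2deg(p[2])+90)
```

```text
[486.74  46.72   1.47 115.25 161.82] 84.28992001670046
[[-0.    1.09 -1.17 -0.23  1.43  0.62 -0.24  0.23 -1.61 -1.6   0.57]
 [-1.03 -1.36  0.06 -0.93 -0.47  0.7  -1.77  2.44  2.42  2.88  2.86]]
pocket [498.21 161.4 ]
handle in tool [[ 92.46  -6.54  -7.11]
 [ 92.45   6.3   -7.11]
 [-11.31  -7.1   -7.1 ]
 [-11.32   6.46  -7.1 ]]
tcp target [489.25 162.3 ] tool move [ -3.69 -76.48] phi now 354.2854128236636 scoop should 174.28992001670048
```

Run:
```python
from h import *
np.set_printoptions(precision=2,suppress=True)
w=np.load('w3.npy',allow_pickle=True).item();s=arm.get_state();T=np.array(s['tcp_rot'])
cr=lambda a:(np.array(a,float)+.5)/2-.5+[80,0]
P=ray(w,cr([[206,163],[733,163],[287,182],[338,181],[296,301],[242,306],[255,427],[289,427],[382,427],[408,427]]),22)
print((T.T@(P-s['ee_pos']).T).T[:,:2])
```

```text
[[  98.48 -123.18]
 [  98.22  107.93]
 [  90.55  -88.37]
 [  90.94  -65.79]
 [  37.98  -89.02]
 [  35.67 -114.46]
 [ -24.26 -114.78]
 [ -24.28  -97.96]
 [ -24.32  -51.94]
 [ -24.34  -39.08]]
```

Call:
carry_out(motion=[[-1,-16,0,0],[-1,-20,0,0],[-1,-20,0,0],[-1,-14.3,10,0],[-1,-6,35,0],[0,0,40,0],[0,0,30,0],[0,0,8,0]])

```text
time: 8.3
ee_pos: [485.4, 161.6, 29.1]
tcp_rot: [[0.995, -0.099, -0.007], [-0.099, -0.995, -0.004], [-0.006, 0.005, -1.0]]
force: [0.3, 0.2, -0.0]
grip_width: 13.5
gripper_force: 25.0
```

Call:
carry_out(motion=[[0,0,0,0],[0,0,0,0],[0,0,0,0],[0,0,0,0],[0,0,0,0],[0,0,0,0],[0,0,0,0],[0,0,0,0]])

```text
time: 9.1
ee_pos: [488.0, 162.8, 32.9]
tcp_rot: [[0.995, -0.099, 0.0], [-0.099, -0.995, 0.0], [0.0, -0.0, -1.0]]
force: [1.7, 0.2, -2.3]
grip_width: 13.4
gripper_force: 25.0
```

Run:
```python
from h import *
np.set_printoptions(precision=4,suppress=True)
s=arm.get_state();print(s['ee_pos'],s['tcp_rot'])
m=arm.camera_model('wrist');np.save('w4.npy',m)
im=arm.snapshot('wrist')[:,:,::-1];cv2.imwrite('w4raw.png',im)
cv2.imwrite('pics/w4.png',cv2.convertScaleAbs(cv2.resize(im[20:260,200:450],None,fx=2.4,fy=2.4,interpolation=cv2.INTER_CUBIC),alpha=1.3))
```

```text
[487.9775 162.7534  32.9275] [[ 0.9951 -0.0987  0.0001]
 [-0.0987 -0.9951  0.    ]
 [ 0.0001 -0.     -1.    ]]
```

View pics/w4.png

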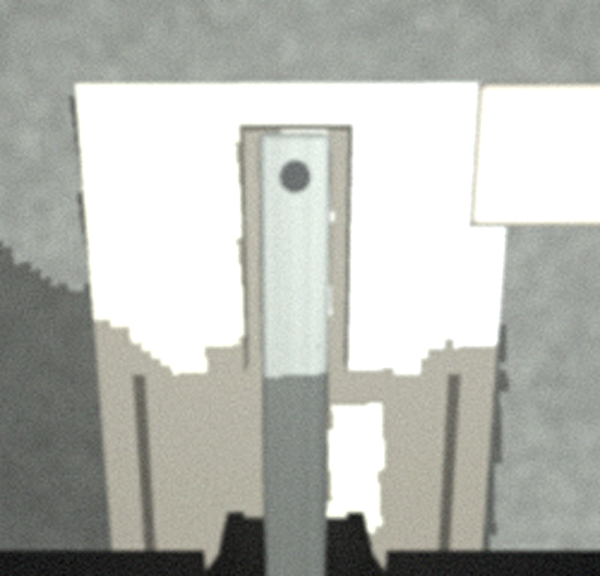

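Handle (262..329) is centred in the slot (241..351). Slot end is at row 126 and handle end at row 133.

Run:
```python
from h import *
np.set_printoptions(precision=2,suppress=True)
w=np.load('w4.npy',allow_pickle=True).item();s=arm.get_state();T=np.array(s['tcp_rot'])
cr=lambda a:(np.array(a,float)+.5)/2.4-.5+[200,20]
P=ray(w,cr([[241,126],[351,126],[246,360],[347,360],[262,133],[329,133],[265,540],[325,540],[76,84],[478,82]]),[22]*4+[40]*4+[22]*2)
print((T.T@(P-s['ee_pos']).T).T[:,:2])
```

```text
[[ 95.55 -11.93]
 [ 95.52  11.45]
 [ 44.97 -11.87]
 [ 44.95  11.55]
 [ 92.79  -6.74]
 [ 92.78   6.05]
 [  7.8   -7.24]
 [  7.79   6.17]
 [103.79 -46.31]
 [104.08  37.85]]
```

Call:
carry_out(motion=[[-0.7,0,3,0],[0,0,4,0],[0,0,4,0],[0,0,4,0],[0,0,3,0],[0,0,2,0],[0,0,1,0],[0,0,0,0]])

```text
time: 9.95
ee_pos: [487.2, 162.8, 11.7]
tcp_rot: [[0.995, -0.099, -0.0], [-0.099, -0.995, -0.0], [-0.0, 0.0, -1.0]]
force: [0.6, 0.2, -0.1]
grip_width: 13.8
gripper_force: 25.0
```

Call:
carry_out(motion=[[0,0,0.8,0],[0,0,0.8,0],[0,0,0.5,0],[0,0,0.5,0],[0,0,0,0],[0,0,0,0],[0,0,0,0],[0,0,0,0]])

```text
time: 10.75
ee_pos: [487.3, 162.9, 9.3]
tcp_rot: [[0.995, -0.099, 0.0], [-0.099, -0.995, 0.0], [0.0, -0.0, -1.0]]
force: [-0.2, 0.0, -0.2]
grip_width: 13.4
gripper_force: 25.0
```

Call:
carry_out(motion=[[0,0,0.2,0],[0,0,0.2,0],[0,0,0,0],[0,0,0,0],[0,0,0,0],[0,0,0,0],[0,0,0,0],[0,0,0,0]])

```text
time: 11.55
ee_pos: [487.3, 162.9, 8.9]
tcp_rot: [[0.995, -0.099, 0.0], [-0.099, -0.995, 0.0], [0.0, -0.0, -1.0]]
force: [-0.9, -1.3, 1.9]
grip_width: 13.5
gripper_force: 25.0
```

Call:
carry_out(motion=[[0,0,0.2,0],[0,0,0.2,0],[0,0,0,0],[0,0,0,0],[0,0,0,0],[0,0,0,0],[0,0,0,0],[0,0,0,0]])

```text
time: 12.35
ee_pos: [487.3, 162.9, 8.9]
tcp_rot: [[0.995, -0.098, 0.0], [-0.098, -0.995, -0.0], [0.0, -0.0, -1.0]]
force: [-2.4, 0.6, 5.3]
grip_width: 13.5
gripper_force: 25.0
```

Call:
carry_out(motion=[[0,0,0,0],[0,0,0,0],[0,0,0,0],[0,0,0,0],[0,0,-5,0],[0,0,-10,0],[0,0,-25,0],[0,0,-40,0]], grip=0.35)

```text
time: 13.15
ee_pos: [485.6, 161.7, 87.9]
tcp_rot: [[0.995, -0.099, -0.005], [-0.099, -0.995, -0.003], [-0.005, 0.004, -1.0]]
force: [0.5, 0.2, 1.1]
grip_width: 30.2
gripper_force: 0.0
```

Call:
carry_out(motion=[[0,20,-40,0],[0,45,-25,0],[0,45,0,0],[0,45,0,0],[0,45,0,0],[0,0,0,0],[0,0,0,0],[0,0,0,0]])

```text
time: 13.95
ee_pos: [467.9, -34.5, 153.2]
tcp_rot: [[0.995, -0.098, 0.001], [-0.098, -0.995, 0.0], [0.001, -0.0, -1.0]]
force: [0.9, -0.2, 1.3]
grip_width: 30.5
gripper_force: 0.0
```

Run:
```python
from h import *
np.set_printoptions(precision=4,suppress=True)
s=arm.get_state();print(s['ee_pos'],s['tcp_rot'],s['time'])
m=arm.camera_model('wrist');np.save('w5.npy',m)
im=arm.snapshot('wrist')[:,:,::-1];cv2.imwrite('w5raw.png',im)
cv2.imwrite('pics/w5.png',cv2.resize(im,(800,500),interpolation=cv2.INTER_CUBIC))
```

```text
[467.8621 -34.4569 153.1698] [[ 0.9952 -0.0982  0.0007]
 [-0.0982 -0.9952  0.0002]
 [ 0.0007 -0.0003 -1.    ]] 13.95
```

View pics/w5.png

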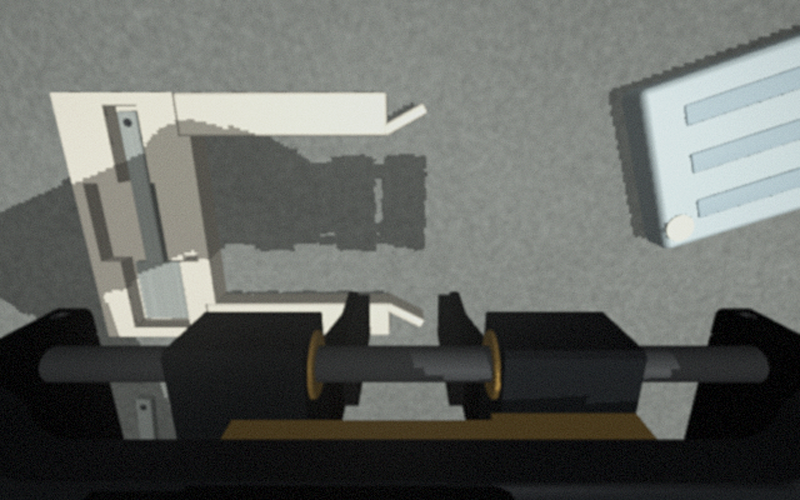

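The scoop lies flat in its pocket with the blade in the wide end. The pack's front top corners are at (643,90) and (663,246), its long edges reaching (800,35) and (800,203).

Run:
```python
from h import *
np.set_printoptions(precision=2,suppress=True)
w=np.load('w5.npy',allow_pickle=True).item();t=arm.camera_model('top')
P=ray(w,np.array([[643,90],[663,246],[798,36],[798,204]])/1.25,30);print(P)
im=arm.snapshot('top')[:,:,::-1];cv2.imwrite('t2raw.png',im)
hsv=cv2.cvtColor(im,cv2.COLOR_BGR2HSV)
for n,f in(('t1','t1raw.png'),('t2','t2raw.png'),):
    a=cv2.imread(f)[175:245,355:435]
    g=a.astype(int);mask=((g.sum(2)>450)).astype(np.uint8)
    c=max(cv2.findContours(mask,0,2)[0],key=cv2.contourArea)
    r=cv2.minAreaRect(c);b=cv2.boxPoints(r)+[355,175]
    Q=ray(t,b,30);print(n,r,cv2.contourArea(c));print(Q[:,:2],Q.mean(0)[:2])
```

```text
[[ 556.59 -204.34   30.  ]
 [ 444.57 -227.42   30.  ]
 [ 579.62 -301.66   30.  ]
 [ 467.15 -322.22   30.  ]]
t1 ((39.282920837402344, 34.78398132324219), (35.73997497558594, 41.74532699584961), 76.86598205566406) 1412.5
[[ 551.77 -205.55]
 [ 583.91 -339.6 ]
 [ 469.86 -364.9 ]
 [ 438.35 -231.51]] [ 510.97 -285.39]
t2 ((39.213478088378906, 34.75843048095703), (35.90256881713867, 41.74892044067383), 77.00537872314453) 1414.5
[[ 552.31 -205.36]
 [ 584.12 -339.49]
 [ 469.49 -364.63]
 [ 438.3  -231.16]] [ 511.06 -285.16]
```

Call:
carry_out(motion=[[0,0,0,0.1445],[0,0,0,0.1445],[0,0,0,0.1445],[0,0,0,0.1445],[0,0,0,0.1445],[0,0,0,0.1445],[0,0,0,0.1445],[0,0,0,0.1445]], grip=0.8)

```text
time: 14.85
ee_pos: [467.9, -33.7, 152.7]
tcp_rot: [[0.307, -0.952, -0.0], [-0.952, -0.307, -0.0], [-0.0, 0.0, -1.0]]
force: [-0.5, 0.9, -0.7]
grip_width: 69.6
gripper_force: 0.0
```

Call:
carry_out(motion=[[0,0,0,0.088],[48,2,0,0],[48,2,0,0],[48,2,0,0],[48,2,0,0],[48,2,0,0],[48,2,0,0],[48,2,0,0]])

```text
time: 15.65
ee_pos: [531.0, -366.1, 152.4]
tcp_rot: [[0.228, -0.974, -0.0], [-0.974, -0.228, 0.0], [-0.0, 0.0, -1.0]]
force: [1.2, 0.6, 0.4]
grip_width: 69.6
gripper_force: 0.0
```

Call:
carry_out(motion=[[10,0,0,0],[10,0,0,0],[0,0,0,0],[0,0,0,0],[0,0,0,0],[0,0,0,0],[0,0,0,0],[0,0,0,0]])

```text
time: 16.45
ee_pos: [534.6, -384.5, 153.0]
tcp_rot: [[0.227, -0.974, 0.0], [-0.974, -0.227, -0.0], [0.0, -0.0, -1.0]]
force: [-0.3, 0.8, -0.8]
grip_width: 70.0
gripper_force: 0.0
```

```bash
cat > pk.py <<'E'
from h import *
np.set_printoptions(precision=2,suppress=True)
def pack(save=None,box=None):
    t=arm.camera_model('top');im=arm.snapshot('top')[:,:,::-1]
    if save: cv2.imwrite(save,im)
    x0,y0,x1,y1=box or (355,175,435,245)
    a=im[y0:y1,x0:x1].astype(int);mask=(a[:,:,0]-a[:,:,2]>4)&(a.sum(2)>300)
    c=max(cv2.findContours(mask.astype(np.uint8),0,2)[0],key=cv2.contourArea)
    r=cv2.minAreaRect(c);Q=ray(t,cv2.boxPoints(r)+[x0,y0],30)
    e=[Q[1]-Q[0],Q[2]-Q[1]];l=max(e,key=np.linalg.norm);l=l*np.sign(l[1])
    print('pack',Q.mean(0)[:2],'ang',np.rad2deg(np.arctan2(l[1],l[0])),'size',[np.linalg.norm(k) for k in e],cv2.contourArea(c))
    s=arm.get_state();T=np.array(s['tcp_rot'])
    print('tcp',s['ee_pos'],'phi',np.rad2deg(np.arctan2(T[1,0],T[0,0]))%360,'t',s['time'],'F',s['force'])
    u=np.r_[np.cos(np.deg2rad(84.3)),np.sin(np.deg2rad(84.3))];v=np.r_[-u[1],u[0]];o=np.r_[486.8,46.8]
    for n,q in(('pack',Q.mean(0)[:2]),('tcp',s['ee_pos'][:2])): print(n,'in tray',(q-o)@u,(q-o)@v)
E
python3 - <<'E'
from pk import *
pack()
w=arm.camera_model('wrist');im=arm.snapshot('wrist')[:,:,::-1];np.save('w6.npy',w);cv2.imwrite('w6raw.png',im)
E
```

```text
pack [ 524.5  -223.79] ang 179.61858454979802 size [np.float64(36.12740403297786), np.float64(68.77306274342752)] 111.5
tcp [ 534.54 -384.58  152.93] phi 283.08465998549923 t 16.5 F [-0.16  0.15 -0.43]
pack in tray -265.50876675594543 -64.3853672031096
tcp in tray -424.5028426377062 -90.34989833581344
```

Run:
```python
from pk import *
w=np.load('w6.npy',allow_pickle=True).item();im=cv2.imread('w6raw.png').astype(int)
s=arm.get_state();T=np.array(s['tcp_rot'])
k=((im[:,:,0]-im[:,:,2]>8)&(im.sum(2)>330)).astype(np.uint8)
n,l,st,c=cv2.connectedComponentsWithStats(k);print(st[1:][st[1:,4]>200])
for col in range(230,420,20):
    r=np.flatnonzero(cv2.morphologyEx(k,cv2.MORPH_OPEN,np.ones((3,3)))[:,col]); 
    if len(r):
        P=ray(w,[[col,r[0]]],30);print(col,r[0],P[0,:2],T.T[:2]@(P[0]-s['ee_pos']))
```

```text
[[ 208    0  128  141 9807]
 [ 261  222  121   54 4438]
 [ 267  305  110   31 3066]]
230 32 [ 639.05 -498.18] [134.17 -76.15]
250 19 [ 624.77 -511.13] [143.56 -59.31]
270 7 [ 610.66 -523.11] [152.04 -42.85]
290 5 [ 595.45 -528.07] [153.43 -26.92]
310 46 [ 573.66 -502.67] [123.76 -11.44]
330 86 [ 550.5  -476.26] [92.79  5.14]
350 225 [ 502.41 -357.61] [-33.66  25.15]
370 225 [ 483.62 -361.95] [-33.68  44.43]
```

Call:
carry_out(motion=[[-6,-1.4,30,0],[-6,-1.4,40,0],[0,0,40,0],[0,0,25,0],[0,0,8,0],[0,0,0,0],[0,0,0,0],[0,0,0,0]])

```text
time: 17.35
ee_pos: [535.9, -373.2, 11.8]
tcp_rot: [[0.226, -0.974, 0.004], [-0.974, -0.226, -0.002], [0.002, -0.003, -1.0]]
force: [0.6, -0.3, -0.7]
grip_width: 69.6
gripper_force: 0.0
```

Call:
carry_out(motion=[[-4,0,0,0],[-4,0,0,0],[-4,0,0,0],[-5,-1,0,-0.015],[-6,-2,0,-0.025],[-7,-2,0,-0.025],[-7,-2,0,-0.025],[-8,0,0,0]])

```text
time: 18.15
ee_pos: [530.9, -327.3, 10.6]
tcp_rot: [[0.315, -0.949, 0.003], [-0.949, -0.315, -0.002], [0.002, -0.002, -1.0]]
force: [2.2, -5.2, 4.1]
grip_width: 69.3
gripper_force: 2.5
```

Call:
carry_out(motion=[[-9,0,0,0],[-9,0,0,0],[-9,0,0,0],[-9,0,0,0],[-9,0,0,0],[-9,0,0,0],[-5,0,0,0],[0,0,0,0]])

```text
time: 18.95
ee_pos: [511.1, -270.3, 9.9]
tcp_rot: [[0.314, -0.949, 0.0], [-0.949, -0.314, 0.0], [-0.0, -0.0, -1.0]]
force: [2.1, -1.9, 0.9]
grip_width: 69.6
gripper_force: 1.0
```

Run:
```python
from pk import *
pack('t3raw.png',(330,165,440,250))
im=cv2.imread('t3raw.png')[150:270,220:450];cv2.imwrite('pics/t3.png',cv2.resize(im,None,fx=3.4,fy=3.4,interpolation=cv2.INTER_CUBIC))
```

```text
pack [ 464.83 -224.44] ang 4.792921855747979 size [np.float64(67.66018584157511), np.float64(80.38643003717165)] 243.5
tcp [ 510.81 -270.37    9.55] phi 288.2665961540087 t 19.0 F [ 0.29 -1.96  1.18]
pack in tray -272.08049657800416 -5.082530045784273
tcp in tray -313.2217537298918 -55.3957517074411
```

View pics/t3.png

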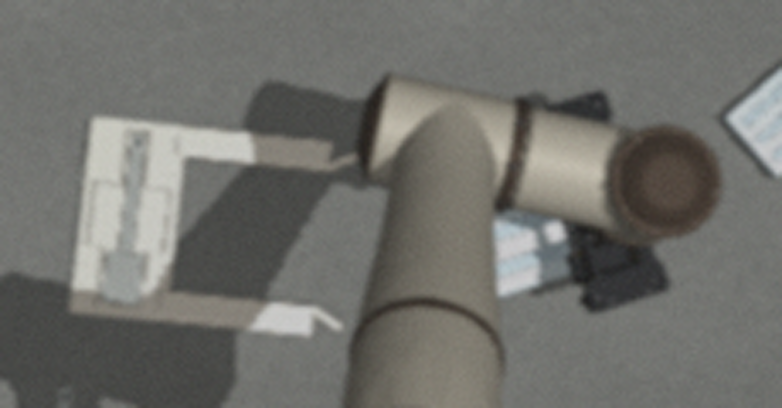

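Call:
carry_out(motion=[[-6,0,0,0],[-8,0,0,0],[-8.5,3.4,0,0.0425],[-8.5,3.4,0,0.0425],[-8.5,3.4,0,0.0425],[-8.5,3.4,0,0.0425],[-8.5,3.4,0,0.0425],[-8.5,3.4,0,0.0425]])

```text
time: 19.8
ee_pos: [474.7, -211.9, 9.4]
tcp_rot: [[0.061, -0.998, -0.002], [-0.998, -0.061, 0.0], [-0.0, 0.002, -1.0]]
force: [-0.0, -3.5, 1.9]
grip_width: 69.6
gripper_force: 1.9
```

Call:
carry_out(motion=[[0,0,0,0],[0,0,0,0],[0,0,0,0],[0,0,0,0],[0,0,0,0],[0,0,0,0],[0,0,0,0],[0,0,0,0]])

```text
time: 20.6
ee_pos: [476.1, -212.5, 9.7]
tcp_rot: [[0.063, -0.998, -0.0], [-0.998, -0.063, 0.0], [-0.0, 0.0, -1.0]]
force: [-0.2, 0.3, -0.3]
grip_width: 70.0
gripper_force: 0.0
```

Run:
```python
from pk import *
m=arm.camera_model('scene');im=arm.snapshot('scene')[:,:,::-1];cv2.imwrite('s3raw.png',im);np.save('s3.npy',m)
c=im[120:320,220:440];cv2.imwrite('pics/s3.png',cv2.resize(c,None,fx=3,fy=3,interpolation=cv2.INTER_CUBIC))
s=arm.get_state();T=np.array(s['tcp_rot']);print(s['ee_pos'],s['force'],np.rad2deg(np.arctan2(T[1,0],T[0,0]))%360)
u=np.r_[np.cos(np.deg2rad(84.3)),np.sin(np.deg2rad(84.3))];v=np.r_[-u[1],u[0]];d=s['ee_pos'][:2]-np.r_[486.8,46.8]
print('tray',d@u,d@v)
```

```text
[ 476.18 -212.5     9.73] [-0.23  0.05 -0.34] 273.6097333265674
tray -259.0715121158577 -15.184460754478367
```

View pics/s3.png

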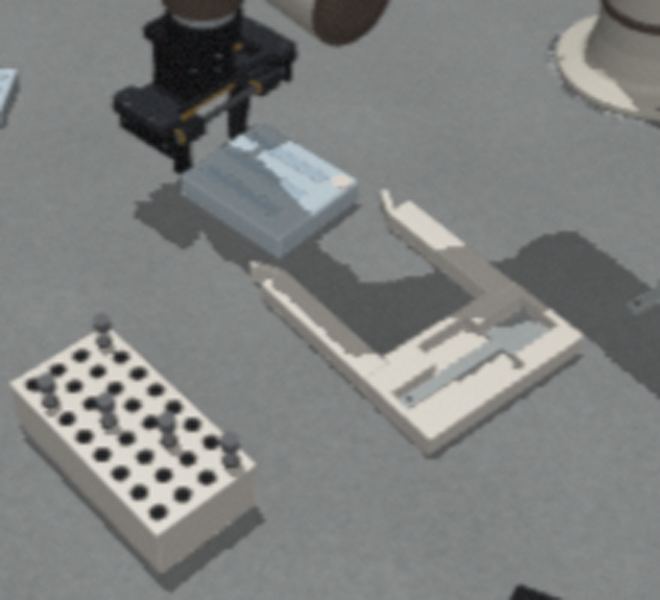

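The scene view shows the pack in front of the mouth. Its front top corners are at (357,182) and (280,238), and its rear top corner on the rack side is at (183,180).

Run:
```python
from pk import *
m=np.load('s3.npy',allow_pickle=True).item()
cr=lambda a:(np.array(a,float)+.5)/3-.5+[220,120]
a=84.3
# calibration check on tray: end corners, mouth corners
tr=(m,cr([[428,439],[582,337],[408,202]]),[[162,-94,22],[162,94,22],[-70,94,22]])
p,r=fit([tr],[487,47,1.47]);print('tray',p,np.rad2deg(p[2]),r.T);tp=p
o=(m,cr([[357,182],[280,238],[183,180],[280,253],[184,197],[356,199]]),[[70,60,30],[70,-60,30],[-70,-60,30],[70,-60,0],[-70,-60,0],[70,60,0]])
p,r=fit([o],[477,-135,1.6]);print('pack',p,np.rad2deg(p[2]),r.T)
for o in([486.8,46.8,np.deg2rad(84.3)],tp):
    u=np.r_[np.cos(o[2]),np.sin(o[2])];d=p[:2]-o[:2];print('in tray',d@u,d@np.r_[-u[1],u[0]],np.rad2deg(p[2]-o[2]))
```

```text
tray [487.74  46.59   1.47] 84.42956076893249 [[-0.08  0.05  0.04]
 [ 0.65 -0.16 -0.75]]
pack [ 469.6  -129.35    1.65] 94.26862867123312 [[ 1.11  0.13 -1.87  0.14 -1.67  1.03]
 [-1.47  0.31 -1.85  2.72 -0.14  0.24]]
in tray -176.98887294573612 -0.37750629718406864 9.968628671233125
in tray -176.86872838270082 0.9776886016907328 9.839067902300627
```

Call:
carry_out(motion=[[-3,0,0,0],[-6,3.6,0,0.045],[-7,3.8,0,0.0475],[-7,3.8,0,0.0475],[-7,3.8,0,0.0475],[-8,0,0,0],[-9,0,0,0],[-9,0,0,0]])

```text
time: 21.45
ee_pos: [464.6, -156.1, 9.8]
tcp_rot: [[-0.123, -0.992, -0.0], [-0.992, 0.123, -0.0], [0.0, 0.0, -1.0]]
force: [-0.6, -3.9, 0.5]
grip_width: 70.0
gripper_force: 1.5
```

```bash
cat > q.py <<'E'
from pk import *
import sys
# compare tool and a scene-camera estimate of the pack
s=arm.get_state();T=np.array(s['tcp_rot']);print(s['ee_pos'],s['time'],s['force'],np.rad2deg(np.arctan2(T[1,0],T[0,0]))%360-264.3)
a=np.deg2rad(84.3);u=np.r_[np.cos(a),np.sin(a)];v=np.r_[-u[1],u[0]];d=s['ee_pos'][:2]-np.r_[486.8,46.8]
print('tcp in tray',d@u,d@v)
E
python3 q.py
```

```text
[ 464.6  -156.11    9.76] 21.45 [-0.56 -3.91  0.51] -1.3895120380120716
tcp in tray -204.1156612215111 1.934705034119086
```

Call:
carry_out(motion=[[-8,-0.6,0,-0.008],[-8,-0.6,0,-0.008],[-8,-0.6,0,-0.008],[-8,0,0,0],[-8,0,0,0],[-8,0,0,0],[-8,0,0,0],[-8,0,0,0]])

```text
time: 22.25
ee_pos: [473.0, -92.6, 9.8]
tcp_rot: [[-0.1, -0.995, -0.0], [-0.995, 0.1, -0.0], [0.0, 0.0, -1.0]]
force: [0.7, -2.8, 1.2]
grip_width: 69.8
gripper_force: 1.8
```

```bash
python3 q.py
```

```text
[473.03 -92.58   9.76] 22.25 [ 0.67 -2.85  1.16] -0.06178238290203808
tcp in tray -140.05783481514368 -0.1433105789191703
```

Call:
carry_out(motion=[[-8,0,0,0],[-8,0,0,0],[-8,0,0,0],[-7,0,0,0],[-6,0,0,0],[-5,0,0,0],[-4,0,0,0],[-3,0,0,0]])

```text
time: 23.05
ee_pos: [478.0, -44.2, 9.7]
tcp_rot: [[-0.1, -0.995, -0.0], [-0.995, 0.1, -0.0], [0.0, 0.0, -1.0]]
force: [-0.6, -4.5, 2.9]
grip_width: 69.4
gripper_force: 2.2
```

Call:
carry_out(motion=[[-2,0,0,0],[-1.5,0,0,0],[-1.5,0,0,0],[-1,0,0,0],[-1,0,0,0],[0,0,0,0],[0,0,0,0],[0,0,0,0]])

```text
time: 23.85
ee_pos: [478.7, -37.4, 9.7]
tcp_rot: [[-0.1, -0.995, 0.0], [-0.995, 0.1, 0.0], [-0.0, -0.0, -1.0]]
force: [-1.8, -2.6, 2.7]
grip_width: 69.5
gripper_force: 1.6
```

```bash
python3 q.py
```

```text
[478.68 -37.38   9.74] 23.85 [-1.83 -2.61  2.66] -0.06044357961565083
tcp in tray -84.57162107291788 -0.28603562943440464
```

Call:
carry_out(motion=[[-1,0,0,0],[-1,0,0,0],[0,0,0,0],[0,0,0,0],[0,0,0,0],[0,0,0,0],[0,0,0,0],[0,0,0,0]])

```text
time: 24.65
ee_pos: [478.9, -35.4, 9.7]
tcp_rot: [[-0.1, -0.995, 0.0], [-0.995, 0.1, 0.0], [-0.0, -0.0, -1.0]]
force: [-0.5, -3.3, 1.7]
grip_width: 69.7
gripper_force: 1.4
```

Call:
carry_out(motion=[[-0.7,0,0,0],[-0.7,0,0,0],[0,0,0,0],[0,0,0,0],[0,0,0,0],[0,0,0,0],[0,0,0,0],[0,0,0,0]])

```text
time: 25.45
ee_pos: [479.0, -34.9, 9.8]
tcp_rot: [[-0.1, -0.995, -0.0], [-0.995, 0.1, -0.001], [0.001, 0.0, -1.0]]
force: [0.3, -9.2, 0.9]
grip_width: 69.4
gripper_force: 4.0
```

Call:
carry_out(motion=[[-0.7,0,0,0],[-0.6,0,0,0],[0,0,0,0],[0,0,0,0],[0,0,0,0],[0,0,0,0],[0,0,0,0],[0,0,0,0]])

```text
time: 26.25
ee_pos: [479.1, -34.7, 9.8]
tcp_rot: [[-0.1, -0.995, -0.001], [-0.995, 0.1, -0.002], [0.002, 0.001, -1.0]]
force: [2.2, -15.3, 1.6]
grip_width: 69.4
gripper_force: 7.3
```

Home against the wall: the force climbs while the tool stalls. I'll back off along +x (tool), then lift clear.

Call:
carry_out(motion=[[2,0,0,0],[6,0,0,0],[12,0,0,0],[0,0,-10,0],[0,0,-30,0],[0,0,-40,0],[0,0,-40,0],[0,0,-40,0]], grip=0.8)

```text
time: 27.05
ee_pos: [476.9, -52.6, 172.2]
tcp_rot: [[-0.1, -0.995, 0.001], [-0.995, 0.1, 0.0], [-0.001, -0.001, -1.0]]
force: [1.3, 0.2, 0.6]
grip_width: 69.7
gripper_force: 0.0
```

Call:
carry_out(motion=[[45,0,-20,0],[45,0,0,0],[45,0,0,0],[45,0,0,0],[45,0,0,0],[0,0,0,0],[0,0,0,0],[0,0,0,0]])

```text
time: 27.85
ee_pos: [454.6, -275.9, 190.1]
tcp_rot: [[-0.1, -0.995, 0.0], [-0.995, 0.1, 0.0], [-0.0, -0.0, -1.0]]
force: [-0.1, -0.4, -0.0]
grip_width: 69.6
gripper_force: 0.0
```

Run:
```python
from pk import *
pack('t4raw.png',(240,160,350,260))
im=cv2.imread('t4raw.png')[150:270,220:450];a=cv2.resize(im,None,fx=3,fy=3,interpolation=cv2.INTER_CUBIC)
m=arm.snapshot('scene')[:,:,::-1][150:340,220:450];b=cv2.resize(m,(690,int(190*690/230)))[:, :]
b=cv2.resize(b,(286,236));c=np.zeros((600,690,3),np.uint8);c[:360]=a;c[362:598,:286]=b
w=arm.snapshot('wrist')[:,:,::-1];c[362:598,300:678]=cv2.resize(w,(378,236))
cv2.imwrite('pics/fin.png',c)
```

```text
pack [482.77  44.48] ang 83.7610411205837 size [np.float64(118.15414448593972), np.float64(140.9855087284964)] 1416.5
tcp [ 454.73 -275.59  190.1 ] phi 264.32125664292045 t 27.9 F [ 0.02  0.1  -0.1 ]
pack in tray -2.705834808817138 3.7812581436019292
tcp in tray -323.980105729722 -0.10922836761439564
```

View pics/fin.png

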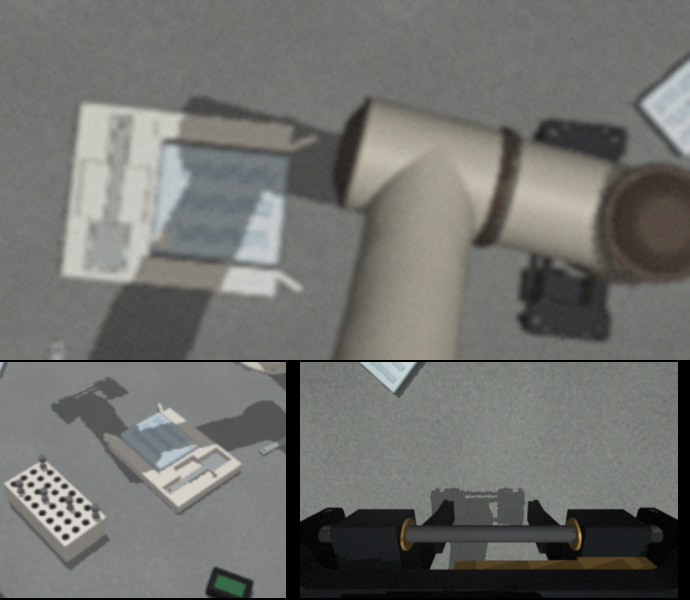

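The final pictures show the pack fully in the bay, its rear face level with the mouth. The scoop is flat in its pocket, the bystanders look unmoved, and the arm is clear.

```bash
python3 -c "
from rig import arm
print(arm.sign_off())"
```

```text
the job is handed in; nothing more can be done
None
```

I handed the job in at about 28 s: the scoop is set down flat in its pocket with the blade in the wide end, the cold pack is slid fully home against the end wall, and the gripper is empty and clear.

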